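Clamp a bottle stop to its slotted rail with a T-bolt

TASK

Clamp the bottle stop to the slotted rail where it stands: lower the head of the T-bolt into the slot lengthwise, slide the bolt along until it is fully home in the fork of the stop's foot, turn it clockwise until its head lies square across the slot, and go on turning the nut until it is hand-tight on the foot. Work gently: do not force the nut on the plastic foot, do not push the stop out of its place, and leave the things around undisturbed.

Things in the scene. Friction and masses are not known exactly. Their poses are not given: they have to be found in the camera images.
- nut_mid (a point): Grip point on the axis of the tall dark hexagon nut on the T-bolt, 22 mm above the nut's underside, 18 mm below its top. Nut: 30 mm across flats, 40 mm tall; flats face its own x axis and every 60 degrees from it. z is up along the bolt, whose 12 mm end stands 3 to 14 mm out of the nut.
- nut: The nut; origin on its axis at its underside. Right-hand quick thread: clockwise from above lowers it 3.2 mm per rad (20 mm a turn). The thread is stiff (about 0.1 N m): while the head is free the bolt turns along with the nut; once the channel walls stop the head, the nut runs down. Its height on the thread varies: underside 32 to 33 mm above the bolt's underside at the start.
- bolt_head (a point): Centre of the T-bolt's head, 4 mm above its underside; turns with the bolt, not the nut. Head 36 mm long along x, 20 wide, 8 thick; each half is set over to one side (y -5..10 mm where x > 0, -10..5 where x < 0). Round 12 mm stem along z. In the channel it turns clockwise (from above) by about 95 degrees until its outer corners meet the walls.
- bolt: The T-bolt, 76 mm tall, at the start standing upright on its head on the worktop; about 0.24 kg with its nut. Origin at the centre of the head's underside, axes as bolt_head. With the head on the channel floor it can still rise 2 mm until it meets the lips.
- slot_mid (a point): Middle of the aluminium rail (280 x 80 mm, 26 mm high, fixed to the worktop) at its top face. x runs along the T-slot, y across it, z up. The slot's mouth is 24 mm wide and 8 mm deep; under it lies a channel 38 mm wide and 10 mm high, its floor 18 mm below this point.
- rail: The slotted rail. Origin at the centre of its underside, axes as slot_mid.
- fork_seat (a point): Where the bolt's axis lies when its stem is against the bottom of the fork in the foot of the grey plastic bottle stop, at the top of the plastic foot, 8 mm above the rail's top; the steel wear plate round the fork stands 0.5 to 4 mm higher, differing each time. x points along the slot into the fork, which is 16 mm wide and open toward -x (tips 25 mm before this point). A 50 mm high upright stands 78 mm beyond it.
- stop: The bottle stop; origin 8 mm below fork_seat, same axes. Until clamped it slides along the rail against 12 N of friction. Its foot needs at least 12 N of clamping and cracks above 60 N. Running down, the nut turns against 0 to 0.1 N m (up to 0.15 while it lifts the head); once it clamps, the moment grows: 0.15 to 0.2 N m over the free run is hand-tight (20 to 40 N); each 0.1 rad adds about 20 N.
- tape_roll: Bystander: roll of masking tape lying flat, 100 mm across, 25 mm high.
- clear_flip: Bystander: clear flip-cap bottle, 65 x 96 x 196 mm, standing.
- cup: Bystander: grey-white scoop cup, 66 mm across, 89 mm high.
- shears: Bystander: scissors with blue handles lying flat, 199 mm long, 9 mm thick.
- green_cap: Bystander: slim bottle with a green cap, 40 mm across, 166 mm high.
Mind the look-alikes: they are no part of the job. Leave any red or white look-alike of the bolt alone.

How it is judged (in metres and radians):
On the way, in this order (a step that is already met when the one before it is completed fails the run):
1. the bolt's head is down in the slot, lengthwise (z of bolt_head in the frame of slot_mid below -0.01 m and y of bolt_head in the frame of slot_mid between -0.004 and 0.004 m and angle between bolt_head's own z axis and vertical below 0.15 rad and angle between the x axis of bolt_head and the x axis of slot_mid, either way round below 0.3 rad), for 0.1 s.
2. the bolt is slid home in the fork, head still below the lips (z of bolt_head in the frame of slot_mid below -0.01 m and y of bolt_head in the frame of slot_mid between -0.004 and 0.004 m and angle between bolt_head's own z axis and vertical below 0.15 rad and x of bolt_head in the frame of fork_seat between -0.004 and 0.004 m), for 0.1 s.
3. the head is turned square across the slot (all of step 2 and angle between the x axis of bolt_head and the y axis of slot_mid, either way round below 0.3 rad), for 0.1 s.
4. the nut bears on the foot with at least 12 N, the head drawn up under the lips (x of bolt_head in the frame of fork_seat between -0.004 and 0.004 m and angle between the x axis of bolt_head and the y axis of slot_mid, either way round below 0.3 rad and z of bolt_head in the frame of slot_mid above -0.013 m and contact force between nut and stop above 12 N), for 0.2 s.
At the end, for the whole second after the job is handed in: The bolt stands upright (0.15 rad), stem within 4 mm of the fork seat, head drawn up under the lips (at least 1 mm off the channel floor) and square across the slot within 0.3 rad; the nut, let go, clamps the foot with at least 12 N; the stop is within 6 mm of where it stood (all of step 4 and z of bolt_head in the frame of slot_mid below -0.01 m and y of bolt_head in the frame of slot_mid between -0.004 and 0.004 m and angle between bolt_head's own z axis and vertical below 0.15 rad and linear speed of bolt below 0.01 m/s and distance of fork_seat from where it was at the start of the episode below 0.006 m); the robot touches nothing.
It fails at once if the nut is forced on the foot (over 60 N) (contact force between nut and stop above 60 N).
It fails at once if the stop is pushed out of its place (over 8 mm) (distance of fork_seat from where it was at the start of the episode above 0.008 m).
It fails at once if a bystander is disturbed (moved over 20 mm) (distance of any of tape_roll, clear_flip, cup, green_cap, shears from where it was at the start of the episode above 0.02 m).
It also fails if it takes over 72 s, if anything falls off the work surface, if the arm or the gripper's body presses on something with over 40 N, if the wrist force passes 120 N, or if a joint passes its speed limit or range.

ROBOT

A 6-joint arm with a two-finger parallel gripper is mounted at the origin on a cart in front of the work surface, level with it; the furniture and walls round the work are solid. World frame = base frame: x ahead of the robot, y to its left, z up, the work surface at z = 0. Lengths are in m, angles in degrees, forces in N, time in s.
With the tool pointing down it reaches from about 0.4 to 0.825 m from the base axis. Payload 7 kg.
Tool frame: the origin (TCP) lies on the mounting face of the last link; the fingertips stand 178 mm ahead of it and the grasp point (between the pads) lies 159 mm ahead of it; z points along the fingers, y is the direction in which the jaws open and shut (so a half turn about z gives the same grasp; the last joint's range is limited). The gripper opens to 88 mm and grips with 3 to 60 N. Pads are 19 mm wide; open, the fingers measure 130 mm over their backs; the gripper's body (78 mm by 193 mm) begins 47 mm behind the grasp point.
Start: joints at [-58.264, 20.546, 0.682, 0, -70.136, -16.507], TCP at [0.177, -0.651, 0.405] pointing down, gripper open.
Joint ranges: [-176.03, 176.03], [-82.01, 121.73], [-58.28, 71.71], [-173.87, 95.51], [-174.79, -0.11], [-173.66, 173.66]. Speed limits (degrees/s): [136.94, 136.94, 172.46, 180, 180, 180].

INTERFACE

Orientations are given as [roll, pitch, yaw] about the fixed x, y, z axes, in that order (R = Rz(yaw) Ry(pitch) Rx(roll)).
In Python, from plant import r gives the robot as it stands. The module is installed in compiled form; this text tells all that it offers.
- The arm moves only by the tool carry_out, never from a script. Its argument "plan" is a list of rows, each a list of 3 entries, a list of its own where there are three numbers: the shift along the tool's x, y, z in m, then the turn, a rotation vector about the tool's x, y, z in degrees, then the closure in counts, from 0 (fully open) to 255 (shut). In form: [[[x, y, z], [ax, ay, az], hand], ...]. A call has 1 to 12 rows; each row shifts and turns the commanded pose from where the row before left it, along the tool's axes as they then stand; what a row does not reach is not made up. A row lasts 1/12 s, in which the tool goes at most 41.7 mm and 7.16 degrees, less where a joint would pass 70% of its speed; a pose out of reach is approached as far as the arm can. A call is refused whole if a number of a shift passes 0.0417 or a number of a turn 7.16, either way. A call with a gripper value outside its range is refused whole. The fingers move at their own pace and stop on an object; "grip_force" is the grip in N (left out, the last holds). Time passes only in rows, so rows that do not move let the fingers close. It gives the time, the measured TCP pose, the force and the opening at its end, in the units of the state.
- r.get_state(): the state, without advancing time (a new reading comes with each control period).
- r.capture(name): name is "scene" or "side" or "wrist"; returns the picture (384x512x3 uint8, red, green, blue); there is no depth.
- r.get_calibration(name): a dict with "K" (3x3 intrinsics, pixels), "D" ([k1, k2, p1, p2, k3] as OpenCV has them; the pictures are not rectified), "rvec" (rotation vector, rad) and "tvec" (3), from world to camera coordinates, as OpenCV has them. Camera axes: x right, y down, z forward; pixel columns grow to the right and rows downward; lengths in m; the calibration is good to about 2 mm. A picture is of the moment at which its call begins: read the wrist's pose just before it. get_calibration takes no time and is no camera call; for the wrist camera it gives the pose at the moment of the call.
- r.close_job(): hands the job in, once; it reports no verdict.
The state is a dict: "time_s": time; "joints": joint angles; "qd": joint speeds; "joint_torque": joint torques, N m; "tcp_pos": TCP position; "eef_rot": TCP orientation; "contact_force": force on the tool from outside, world axes, zero at the start; "moment": the same for the moment, N m; "gripper_width": finger opening in m.
Only numpy, scipy, OpenCV 4.12 (cv2) and the standard library are available. Lean on these libraries where they do the work, as an engineer would, in place of code of your own. Each camera call takes 0.05 s, during which the arm holds its last target. There are 200 camera calls.

## Working session

There is one attempt and no reset: what is moved stays moved. The work goes in short steps, Python scripts to look and compute and a tool call to move; the robot and the scene stay as the last step left them, time stands still between calls to the robot, and variables do not carry over. Pictures are saved under pics/ and viewed, about 8 in all and at most 12, crops included, and the job is handed in when it is done.

Besides the shell and the picture viewer there is one more tool, called after "Emit:" as name([rows], argument=value, ...), one row to a line, values as JSON. carry_out: Moves the arm, as the interface text tells. Its arguments: {"type":"object","properties":{"plan":{"type":"array","items":{"type":"array"}},"grip_force":{"type":"number"}},"required":["plan"]}

```bash
mkdir -p pics
cat > h.py <<'E'
import numpy as np, cv2
from plant import r
from scipy.spatial.transform import Rotation as R
def snap(n,fn,crop=None,s=1):
    c=r.get_calibration(n); im=r.capture(n)
    np.savez(f'pics/{fn}.npz',im=im,**{k:np.array(c[k],float) for k in('K','D','rvec','tvec')})
    return save(fn,crop,s)
def save(fn,crop=None,s=1,out=None):
    im=np.load(f'pics/{fn}.npz')['im'][...,::-1]
    if crop: a,b,c,d=crop; im=im[b:d,a:c]
    im=cv2.resize(np.ascontiguousarray(im),None,fx=s,fy=s,interpolation=cv2.INTER_CUBIC)
    cv2.imwrite(f'pics/{out or fn}.png',im); return im
def ray(fn,px):
    c=np.load(f'pics/{fn}.npz'); u=cv2.undistortPoints(np.array([[px]],float),c['K'],c['D'])[0,0]
    M=cv2.Rodrigues(c['rvec'])[0]; return -M.T@c['tvec'].ravel(), M.T@np.array([u[0],u[1],1])
def at(fn,px,z):
    o,d=ray(fn,px); return np.round(o+d*(z-o[2])/d[2],4)
def tri(*obs):
    A=0;b=0
    for fn,px in obs:
        o,d=ray(fn,px); d=d/np.linalg.norm(d); P=np.eye(3)-np.outer(d,d); A=A+P;b=b+P@o
    return np.round(np.linalg.solve(A,b),4)
def proj(fn,p):
    c=np.load(f'pics/{fn}.npz'); return cv2.projectPoints(np.array(p,float).reshape(-1,1,3),c['rvec'],c['tvec'],c['K'],c['D'])[0].reshape(-1,2).round(1)
E
python3 - <<'E'
from h import *
a=snap('scene','s0');b=snap('side','d0');c=snap('wrist','w0')
cv2.imwrite('pics/all0.png',cv2.resize(np.hstack([a,b]),(800,300),interpolation=cv2.INTER_AREA))
print(r.get_state())
E
```

```text
{'time_s': 0.15, 'joints': array([-5.82641318e+01,  2.05805703e+01,  6.47563199e-01, -1.50851996e-02,
       -7.01360202e+01, -1.65064141e+01]), 'qd': array([ 0.08639609, -0.18177574,  0.1199523 ,  0.02321213, -0.07618821,
        0.04147967]), 'joint_torque': array([-9.99156691e-04, -5.83276105e+01,  2.93291563e+01,  7.00137421e+00,
        8.73098586e-03, -1.18653561e-04]), 'tcp_pos': array([ 0.17726828, -0.65116207,  0.40396578]), 'eef_rot': array([ 1.79929788e+02, -6.01536805e-03, -1.64775677e+02]), 'contact_force': array([-0.17355771,  0.34424387,  0.02850542]), 'moment': array([-0.02545076,  0.02596731,  0.0090844 ]), 'gripper_width': 0.08767813873775714}
```

View pics/s0.png

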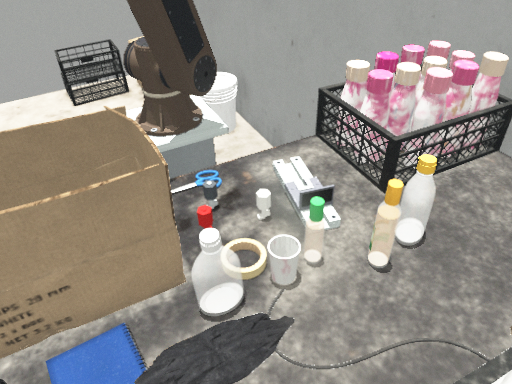

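View pics/d0.png

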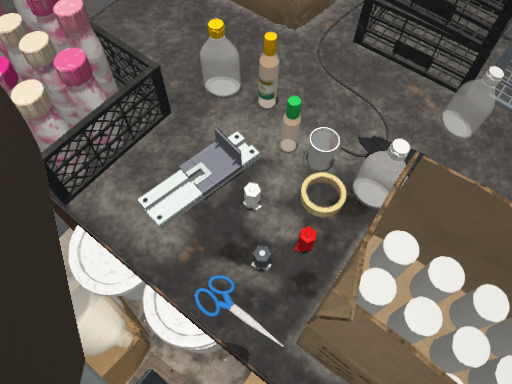

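Candidates for the bolt: dark one at scene (210,190) / side (262,257); red one at scene (205,216) / side (306,239); white one at scene (263,203) / side (252,195). The dark hexagon nut matches the description. The stop and rail are around side (200,178). I'll check these in a close crop.

Run:
```python
from h import *
a=save('d0',(225,225,295,285),5.7,'x1'); b=save('d0',(130,125,265,225),3,'x2'); c=save('s0',(190,165,240,225),6,'x3'); d=save('s0',(260,145,350,235),4,'x4')
W=np.zeros((720,805,3),np.uint8)
def put(im,x,y): 
    h,w=im.shape[:2]; h=min(h,W.shape[0]-y);w=min(w,W.shape[1]-x);W[y:y+h,x:x+w]=im[:h,:w]
put(a,0,0);put(b,400,0);put(c,0,345);put(d,400,345)
cv2.imwrite('pics/comp1.png',W[:,:800][:600] if 0 else cv2.resize(W,(671,600)))
print('nut', tri(('s0',(210,183)),('d0',(262,250))))
print(at('d0',(262,268),0), at('s0',(212,206),0))
```

```text
nut [ 0.5132 -0.0437  0.0747]
[ 0.5057 -0.0525  0.    ] [ 0.5118 -0.0452  0.    ]
```

View pics/comp1.png

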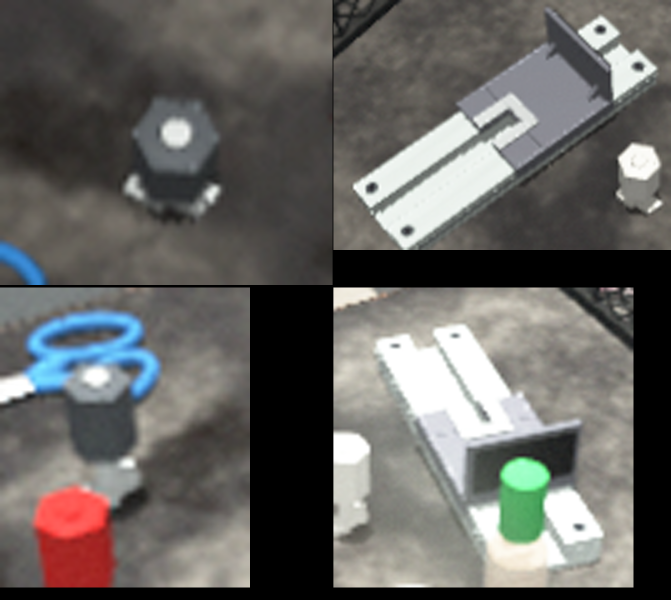

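Run:
```python
from h import *
z=.026
cs=[(138.8,198.2),(158,222),(259.6,151),(236.8,131)]
P=[at('d0',c,z) for c in cs];print(P, np.mean(P,0))
A=(P[0]+P[1])/2;B=(P[2]+P[3])/2;print('yaw',np.degrees(np.arctan2(*(B-A)[1::-1])),np.linalg.norm(B-A),np.linalg.norm(P[1]-P[0]))
cx=lambda x,y:((x-333)/2.5+130,y/2.5+125)
print('fork inner end',at('d0',cx(519,113),.038),'tips',at('d0',cx(473,128),.037),at('d0',cx(487,148),.037))
print('green',at('d0',(289,148),0),tri(('s0',(317,202)),('d0',(294,101))))
print('red',tri(('s0',(205,211)),('d0',(307,231))),'white',tri(('s0',(264,192)),('d0',(252,185))))
print('cup',at('d0',(321,163),0),'clear',at('d0',(372,195),0),'tape',at('d0',(323,195),0.0))
print('shears',[at('d0',p,0) for p in((283,346),(222,283),(205,302))])
c1=lambda x,y:(x/4.75+225,y/4.75+225)
print('bolt top d',at('d0',c1(176,133),.08),'head ends',[at('d0',c1(*p),.004) for p in((132,187),(212,194),(172,207))])
c3=lambda x,y:(x/5+190,(y-287.5)/5+165)
print('bolt tri',tri(('d0',c1(176,133)),('s0',c3(98,377))))
for q in((122,470),(105,500),(140,485)): print(at('s0',c3(*q),.004))
# seam of slot
```

```text
[array([0.4588, 0.2462, 0.026 ]), array([0.4438, 0.1742, 0.026 ]), array([0.7162, 0.1148, 0.026 ]), array([0.7282, 0.1914, 0.026 ])] [0.58675 0.18165 0.026  ]
yaw -11.902514334282413 0.27685234331679404 0.07354590403278759
fork inner end [0.5947 0.1748 0.038 ] tips [0.5588 0.1969 0.037 ] [0.5514 0.1739 0.037 ]
green [0.7805 0.0754 0.    ] [0.783  0.0818 0.1611]
red [ 0.5994 -0.0899  0.0702] white [0.6115 0.0554 0.0773]
cup [ 0.7923 -0.0077  0.    ] clear [ 0.7926 -0.1453  0.    ] tape [ 0.7242 -0.0578  0.    ]
shears [array([ 0.4073, -0.177 ,  0.    ]), array([ 0.4312, -0.0082,  0.    ]), array([ 0.3808, -0.0065,  0.    ])]
bolt top d [ 0.5067 -0.0488  0.08  ] head ends [array([ 0.4992, -0.0337,  0.004 ]), array([ 0.5178, -0.0626,  0.004 ]), array([ 0.5026, -0.0526,  0.004 ])]
bolt tri [ 0.5095 -0.0452  0.0723]
[ 0.5027 -0.0343  0.004 ]
[ 0.5205 -0.0511  0.004 ]
[ 0.5184 -0.0308  0.004 ]
```

Run:
```python
from h import *
print(tri(('s0',(163,152)),('d0',(412,155))), at('s0',(183,285),0), at('d0',(300,345),0), at('d0',(345,290),0),at('d0',(360,262),0))
for p in [(.35,-.35),(.5,-.2),(.5,-.4),(.8,-.25)]: print(p,proj('s0',[(*p,0),(*p,.25)]).tolist(),proj('d0',[(*p,0),(*p,.25)]).tolist())
save('w0')
```

```text
[ 0.6933 -0.1771  0.3099] [ 0.7183 -0.1959  0.    ] [ 0.4284 -0.2014  0.    ] [ 0.5708 -0.2119  0.    ] [ 0.64   -0.2052  0.    ]
(0.35, -0.35) [[81.0, 207.4], [48.4, 123.0]] [[342.7, 432.5], [384.7, 441.4]]
(0.5, -0.2) [[152.2, 223.1], [129.8, 135.2]] [[320.5, 314.6], [348.2, 276.7]]
(0.5, -0.4) [[68.8, 251.4], [28.2, 162.3]] [[408.8, 378.8], [473.3, 363.7]]
(0.8, -0.25) [[170.5, 325.8], [143.5, 232.2]] [[414.3, 218.6], [465.5, 155.6]]
```

View pics/w0.png

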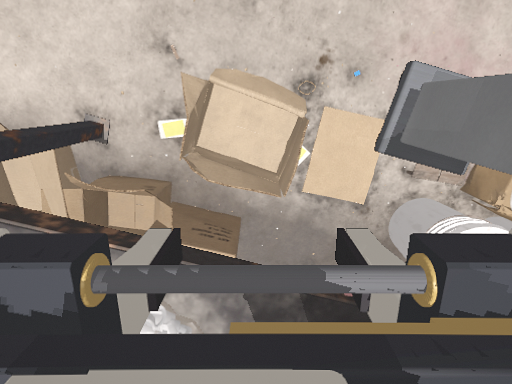

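Dark bolt at about (0.51,-0.046). The rail yaw is about -12° and the fork is near (0.59,0.18). The cardboard box is about 0.31 m tall and lies in the direct path, so I'll go over it.

Emit:
carry_out([
  [[0,0,-0.035],[0,0,0],0],
  [[0,0,-0.035],[0,0,0],0],
  [[0,0,-0.035],[0,0,0],0],
  [[0,0,-0.035],[0,0,0],0],
  [[0,0,-0.035],[0,0,0],0],
])

```text
time_s: 0.57
tcp_pos: [0.1771, -0.6509, 0.5812]
eef_rot: [180.0, -0.0, -164.8]
contact_force: [-0.1, -0.3, 0.7]
gripper_width: 0.0877
```

Emit:
carry_out([
  [[-0.0267,0.0276,0],[0,0,0],0],
  [[-0.0267,0.0276,0],[0,0,0],0],
  [[-0.0267,0.0276,0],[0,0,0],0],
  [[-0.0267,0.0276,0],[0,0,0],0],
  [[-0.0267,0.0276,0],[0,0,0],0],
  [[-0.0267,0.0276,0],[0,0,0],0],
  [[-0.0267,0.0276,0],[0,0,0],0],
  [[-0.0267,0.0276,0],[0,0,0],0],
  [[-0.0267,0.0276,0],[0,0,0],0],
  [[-0.0267,0.0276,0],[0,0,0],0],
])

```text
time_s: 1.4
tcp_pos: [0.3626, -0.313, 0.5797]
eef_rot: [-180.0, 0.0, -164.8]
contact_force: [1.2, -1.0, 0.2]
gripper_width: 0.0873
```

Emit:
carry_out([
  [[-0.0267,0.0276,0],[0,0,0],0],
  [[-0.0267,0.0276,0],[0,0,0],0],
  [[-0.0267,0.0276,0],[0,0,0],0],
  [[-0.0267,0.0276,0],[0,0,0],0],
  [[-0.0267,0.0276,0],[0,0,0],0],
  [[-0.0267,0.0276,0],[0,0,0],0],
  [[-0.0267,0.0276,0],[0,0,0],0],
  [[-0.0267,0.0276,0],[0,0,0],0],
  [[0,0,0],[0,0,0],0],
  [[0,0,0],[0,0,0],0],
])

```text
time_s: 2.23
tcp_pos: [0.5114, -0.0439, 0.5787]
eef_rot: [180.0, -0.1, -164.6]
contact_force: [0.2, -0.1, 1.1]
gripper_width: 0.0878
```

Run:
```python
from h import *
snap('wrist','w1')
s=r.get_state();print(s['joints'],s['moment'])
print('nut top proj',proj('w1',[(.5095,-.0455,.0755),(.5095,-.0455,0)]), 'fork',proj('w1',[(.588,.178,.036)]))
c=np.load('pics/w1.npz');M=cv2.Rodrigues(c['rvec'])[0];print('cam',-M.T@c['tvec'].ravel(),'fwd',M[2])
```

```text
[ 1.69367171e+01  1.20580278e+00 -1.41475951e+00 -1.65811074e-03
 -8.74532912e+01 -9.16051151e+01] [-0.00990763 -0.00070398 -0.00976401]
nut top proj [[258.  150.6]
 [258.1 144. ]] fork [[364.2 220.6]]
cam [ 0.43474787 -0.06494438  0.55822136] fwd [ 0.27733502  0.07522834 -0.95782357]
```

View pics/w1.png

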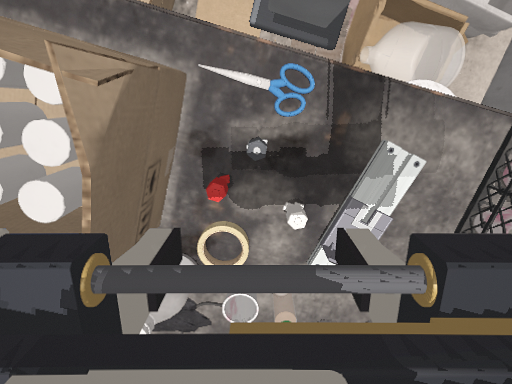

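Emit:
carry_out([
  [[0,0,0.0085],[0,0,-7],0],
  [[0,0,0.0085],[0,0,-7],0],
  [[0,0,0.0085],[0,0,-7],0],
  [[0,0,0.0085],[0,0,-7],0],
  [[0,0,0.0085],[0,0,-7],0],
  [[0,0,0.0085],[0,0,-7],0],
  [[0,0,0.0085],[0,0,-7],0],
  [[0,0,0.0085],[0,0,-7],0],
  [[0,0,0.0085],[0,0,-7],0],
])

```text
time_s: 3.03
tcp_pos: [0.5098, -0.0471, 0.5032]
eef_rot: [-180.0, 0.0, -101.5]
contact_force: [0.1, 0.4, 0.3]
gripper_width: 0.0875
```

Emit:
carry_out([
  [[0,0,0.0085],[0,0,-7],0],
  [[0,0,0.0085],[0,0,-7],0],
  [[0,0,0.0085],[0,0,-7],0],
  [[0,0,0.0085],[0,0,-7],0],
  [[0,0,0.0085],[0,0,-7],0],
  [[0,0,0.0085],[0,0,-7],0],
  [[0,0,0.0085],[0,0,-7],0],
  [[0,0,0.0085],[0,0,-7],0],
  [[0,0,0.0085],[0,0,-7],0],
])

```text
time_s: 3.78
tcp_pos: [0.5098, -0.047, 0.4267]
eef_rot: [-180.0, -0.0, -38.5]
contact_force: [-0.1, 0.5, -0.6]
gripper_width: 0.0877
```

Emit:
carry_out([
  [[0,0,0.0085],[0,0,-7],0],
  [[0,0,0.0085],[0,0,-7],0],
  [[0,0,0.0085],[0,0,-7],0],
  [[0,0,0.0085],[0,0,-7],0],
  [[0,0,0.0085],[0,0,-7],0],
  [[0,0,0.0085],[0,0,-7],0],
  [[0,0,0.0085],[0,0,-7],0],
  [[0,0,0.0085],[0,0,-7],0],
  [[0,0,0.0085],[0,0,-7],0],
  [[0,0,0],[0,0,0],0],
  [[0,0,0],[0,0,0],0],
])

```text
time_s: 4.7
tcp_pos: [0.5101, -0.0467, 0.3504]
eef_rot: [180.0, 0.0, 23.9]
contact_force: [-0.8, 0.4, -0.0]
gripper_width: 0.0874
```

Run:
```python
from h import *
im=snap('wrist','w2')
s=r.get_state();print(s['joints'],s['tcp_pos'],s['eef_rot'])
q=proj('w2',[(.5095,-.0455,.0755)])[0];print(q)
x,y=int(q[0]),int(q[1]);x=max(x,60);y=max(50,y)
print(x-60,y-50);save('w2',(x-60,y-50,x+60,y+50),6,'w2c')
```

```text
[ 1.67838779e+01  7.74122897e+00 -2.40550060e+01  1.61562486e-02
 -5.81777944e+01  9.71285050e+01] [ 0.51033664 -0.04646106  0.35075151] [ 1.79983152e+02 -2.40648666e-02  2.39209023e+01]
[256.4 191.8]
196 141
```

View pics/w2c.png

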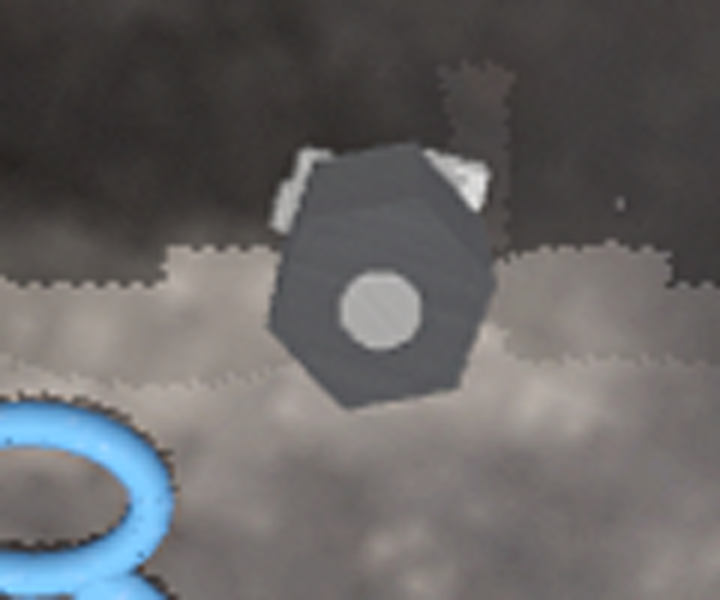

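Run:
```python
from h import *
f=lambda x,y:(x/6+196,y/6+141)
c=at('w2',f(380,309),.076);print('bolt end',c)
H=[at('w2',f(*p),.0725) for p in[(420,197),(495,285),(460,385),(350,408),(268,325)]]
for p in H: d=(p-c)[:2];print('hex',d,np.hypot(*d),np.degrees(np.arctan2(d[1],d[0]))%60)
for p in[(302,150),(275,228),(488,165),(475,212),(430,150),(330,150)]:
    P=at('w2',f(*p),.008);d=(P-c)[:2];print(p,d,np.hypot(*d),np.degrees(np.arctan2(d[1],d[0])))
```

```text
bolt end [ 0.5101 -0.048   0.076 ]
hex [0.0168 0.0011] 0.016835973390333013 3.7461620496036336
hex [ 0.0092 -0.0143] 0.017003823099526756 2.7554721297501032
hex [-0.007  -0.0161] 0.017555910685578238 6.501434324047878
hex [-0.0169 -0.0027] 0.017114321488157194 9.077053800929463
hex [-0.0099  0.0136] 0.01682171216018157 6.052415245184434
(302, 150) [0.0026 0.016 ] 0.01620987353436171 80.77011375627211
(275, 228) [-0.0127  0.0148] 0.019502051174171392 130.63316103744344
(488, 165) [ 0.0136 -0.0155] 0.02062062074720355 -48.73565912661755
(475, 212) [ 0.0048 -0.017 ] 0.017664653973401244 -74.23281745752423
(430, 150) [ 0.0118 -0.0049] 0.01277693233918067 -22.550875481666914
(330, 150) [0.0046 0.0115] 0.01238587905640938 68.19859051364799
```

Emit:
carry_out([
  [[-0.0007,0.0009,0.0134],[0,0,6.1],0],
  [[0,0,0.0134],[0,0,6.1],0],
  [[0,0,0.0134],[0,0,6.1],0],
  [[0,0,0.0134],[0,0,0],0],
  [[0,0,0.0134],[0,0,0],0],
  [[0,0,0.0134],[0,0,0],0],
  [[0,0,0.0134],[0,0,0],0],
  [[0,0,0.0134],[0,0,0],0],
  [[0,0,0.0134],[0,0,0],0],
  [[0,0,0.0134],[0,0,0],0],
  [[0,0,0],[0,0,0],0],
  [[0,0,0],[0,0,0],0],
])

```text
time_s: 5.75
tcp_pos: [0.5104, -0.047, 0.2164]
eef_rot: [180.0, 0.0, 5.8]
contact_force: [0.3, -0.2, 0.3]
gripper_width: 0.0876
```

Emit:
carry_out([
  [[0,0,0],[0,0,0],120],
  [[0,0,0],[0,0,0],200],
  [[0,0,0],[0,0,0],255],
  [[0,0,0],[0,0,0],255],
  [[0,0,0],[0,0,0],255],
  [[0,0,0],[0,0,0],255],
  [[0,0,0],[0,0,0],255],
  [[0,0,0],[0,0,0],255],
  [[0,0,0],[0,0,0],255],
  [[0,0,0],[0,0,0],255],
], grip_force=40)

```text
time_s: 6.58
tcp_pos: [0.5103, -0.0468, 0.2161]
eef_rot: [180.0, 0.0, 5.9]
contact_force: [0.3, -0.3, 0.0]
gripper_width: 0.0299
```

Emit:
carry_out([
  [[0,0,-0.01],[0,0,0],255],
  [[0,0,-0.03],[0,0,0],255],
  [[0,0,-0.03],[0,0,0],255],
  [[0,0,-0.03],[0,0,0],255],
  [[0.0056,-0.0296,0],[0,0,0],255],
  [[0.0056,-0.0296,0],[0,0,0],255],
  [[0.0056,-0.0296,0],[0,0,0],255],
  [[0.0056,-0.0296,0],[0,0,0],255],
  [[0.0056,-0.0296,0],[0,0,0],255],
  [[0.0056,-0.0296,0],[0,0,0],255],
  [[0.0056,-0.0296,0],[0,0,0],255],
  [[0.0056,-0.0296,0],[0,0,0],255],
])

```text
time_s: 7.58
tcp_pos: [0.5299, 0.1947, 0.3166]
eef_rot: [180.0, 0.0, 5.9]
contact_force: [0.6, -0.3, -2.7]
gripper_width: 0.0301
```

Emit:
carry_out([
  [[0,0,0],[0,0,-6.75],255],
  [[0,0,0],[0,0,-6.75],255],
  [[0,0,0],[0,0,-6.75],255],
  [[0,0,0],[0,0,-6.75],255],
  [[0,0,0],[0,0,-6.75],255],
  [[0,0,0],[0,0,-6.75],255],
  [[0,0,0],[0,0,-6.75],255],
  [[0,0,0],[0,0,-6.75],255],
  [[0,0,0],[0,0,-6.75],255],
  [[0,0,0],[0,0,-6.75],255],
  [[0,0,0],[0,0,0],255],
  [[0,0,0],[0,0,0],255],
])

```text
time_s: 8.58
tcp_pos: [0.5301, 0.1932, 0.3164]
eef_rot: [-180.0, 0.0, 73.2]
contact_force: [-0.5, -1.2, -3.8]
gripper_width: 0.0299
```

Run:
```python
from h import *
a=snap('wrist','w3');b=snap('side','d3')
s=r.get_state();print(s['joints'],s['tcp_pos'],s['eef_rot'],s['contact_force'])
print(proj('w3',[(.588,.178,.036),(.53,.19,.026),(.53,.19,.11)]),proj('d3',[(.53,.19,.026)]))
cv2.imwrite('pics/c3.png',np.hstack([cv2.resize(a,(480,360)),cv2.resize(b[110:230,120:260],None,fx=2.28,fy=3*.76*1.0)[:360]]) if 0 else cv2.resize(a,(800,600),interpolation=cv2.INTER_CUBIC))
```

```text
[ 3.98928920e+01  1.44802255e+01 -2.03840648e+01 -8.01165173e-03
 -5.51413170e+01  1.23321069e+02] [0.53023548 0.1932784  0.31631677] [-1.79991427e+02  1.07465482e-03  7.32093815e+01] [-0.27821406 -0.02094396 -2.60488486]
[[326.7 187.9]
 [260.  190.4]
 [260.7 227. ]] [[180.1 189.5]]
```

View pics/c3.png

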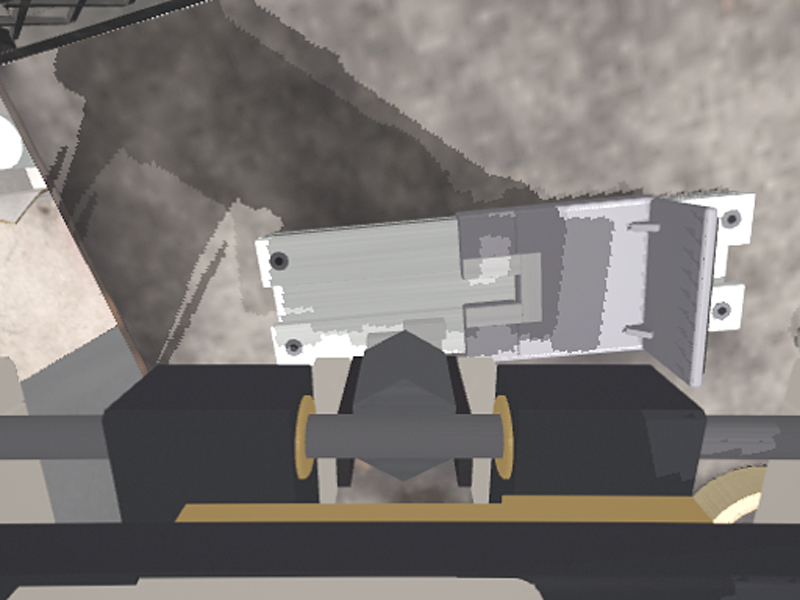

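```bash
python3 - <<'E'
from h import *
k=1.5625;f=lambda x,y:(x/k,y/k)
S=[at('w3',f(*p),.026)[:2] for p in[(279,260),(293,347),(732,218),(722,310)]];print(S)
A=(S[0]+S[1])/2;B=(S[2]+S[3])/2;d=B-A;yaw=np.arctan2(d[1],d[0]);print('mid',(A+B)/2,np.degrees(yaw),np.linalg.norm(d))
e=np.array([np.cos(yaw),np.sin(yaw)]);n=np.array([-e[1],e[0]]);O=(A+B)/2
print('cross hole yaw',[np.degrees(np.arctan2(*(a-b)[::-1]))-90 for a,b in((S[0],S[1]),(S[2],S[3]))])
L=lambda P:(np.round((P[:2]-O)@e,4),np.round((P[:2]-O)@n,4))
for nm,p,z in[('endTL',(257,240),.026),('endBL',(275,363),.026),('endTR',(755,194),.026),('slotU',(285,289),.026),('slotL',(272,325),.026),('slotU2',(458,277),.026),('slotL2',(460,308),.026),('forkB_up',(517,275),.036),('forkB_lo',(517,300),.036),('tipU',(463,279),.036),('tipL',(464,304),.036),('footTL',(459,212),.034),('plateR',(541,253),.036)]:
    P=at('w3',f(*p),z);print(nm,P,L(P))
s=r.get_state();print('tcp',L(s['tcp_pos']),s['tcp_pos'])
E
python3 - <<'E'
import sys;sys.path.insert(0,'.')
import os;os.chdir('.')
from h import *
b=save('d3',(125,115,265,230),5,'d3c')
E
```

```text
[array([0.4663, 0.2327]), array([0.455 , 0.1797]), array([0.7172, 0.1819]), array([0.7064, 0.1288])]
mid [0.586225 0.180775] -11.44587046821729 0.2562460633843962
cross hole yaw [np.float64(-12.035681671202411), np.float64(-11.496563017585686)]
endTL [0.4586 0.2471 0.026 ] (np.float64(-0.1382), np.float64(0.0397))
endBL [0.4407 0.1729 0.026 ] (np.float64(-0.1411), np.float64(-0.0366))
endTR [0.7303 0.1916 0.026 ] (np.float64(0.1391), np.float64(0.0392))
slotU [0.4634 0.2154 0.026 ] (np.float64(-0.1273), np.float64(0.0096))
slotL [0.448  0.1967 0.026 ] (np.float64(-0.1386), np.float64(-0.0118))
slotU2 [0.5624 0.1932 0.026 ] (np.float64(-0.0258), np.float64(0.0075))
slotL2 [0.5587 0.1745 0.026 ] (np.float64(-0.0257), np.float64(-0.0116))
forkB_up [0.5939 0.1876 0.036 ] (np.float64(0.0062), np.float64(0.0082))
forkB_lo [0.5907 0.1733 0.036 ] (np.float64(0.0059), np.float64(-0.0064))
tipU [0.5644 0.194  0.036 ] (np.float64(-0.024), np.float64(0.0086))
tipL [0.5612 0.1796 0.036 ] (np.float64(-0.0243), np.float64(-0.0061))
footTL [0.572  0.2304 0.034 ] (np.float64(-0.0238), np.float64(0.0458))
plateR [0.6094 0.196  0.036 ] (np.float64(0.0197), np.float64(0.0195))
tcp (np.float64(-0.0574), np.float64(0.0011)) [0.53023548 0.1932784  0.31631677]
```

View pics/d3c.png

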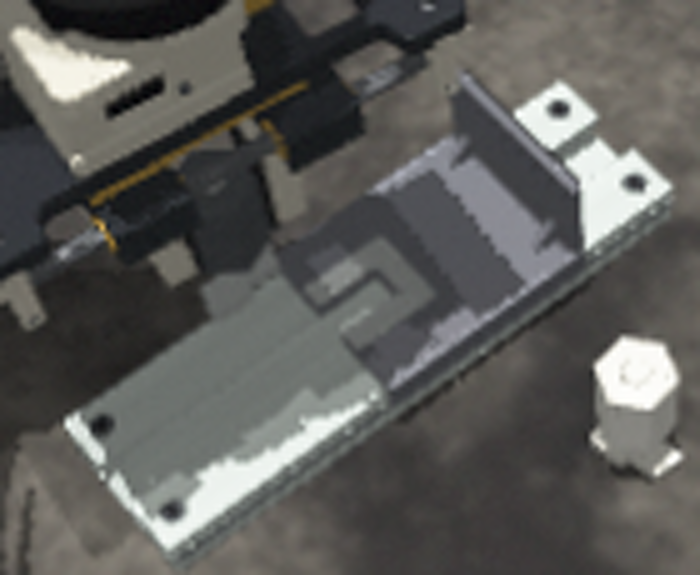

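Rail centre is about (0.586,0.181), yaw -11.5°. The fork seat is near s=0. The bolt is at s=-57 mm, about centred, with its head roughly aligned. Lowering with force checks.

Emit:
carry_out([
  [[0,0,0.014],[0,0,0],255],
  [[0,0,0.014],[0,0,0],255],
  [[0,0,0.014],[0,0,0],255],
  [[0,0,0.014],[0,0,0],255],
  [[0,0,0.012],[0,0,0],255],
  [[0,0,0],[0,0,0],255],
  [[0,0,0],[0,0,0],255],
])

```text
time_s: 9.27
tcp_pos: [0.5302, 0.1933, 0.2478]
eef_rot: [-180.0, 0.1, 73.3]
contact_force: [0.0, 0.2, -2.7]
gripper_width: 0.0297
```

Emit:
carry_out([
  [[0,0,0.002],[0,0,0],255],
  [[0,0,0.002],[0,0,0],255],
  [[0,0,0.002],[0,0,0],255],
  [[0,0,0],[0,0,0],255],
])

```text
time_s: 9.6
tcp_pos: [0.5303, 0.1934, 0.2423]
eef_rot: [180.0, -0.0, 73.4]
contact_force: [-0.0, -0.3, -2.9]
gripper_width: 0.0297
```

Emit:
carry_out([
  [[0,0,0.0015],[0,0,0],255],
  [[0,0,0.0015],[0,0,0],255],
  [[0,0,0.0015],[0,0,0],255],
  [[0,0,0],[0,0,0],255],
  [[0,0,0],[0,0,0],255],
])

```text
time_s: 10.02
tcp_pos: [0.5303, 0.1933, 0.2375]
eef_rot: [-180.0, 0.0, 73.4]
contact_force: [0.3, 0.9, -2.3]
gripper_width: 0.0298
```

Emit:
carry_out([
  [[0,0,0.002],[0,0,0],255],
  [[0,0,0.002],[0,0,0],255],
  [[0,0,0.002],[0,0,0],255],
  [[0,0,0.002],[0,0,0],255],
  [[0,0,0.002],[0,0,0],255],
  [[0,0,0.002],[0,0,0],255],
  [[0,0,0],[0,0,0],255],
  [[0,0,0],[0,0,0],255],
])

```text
time_s: 10.68
tcp_pos: [0.5303, 0.1933, 0.2255]
eef_rot: [-180.0, 0.0, 73.4]
contact_force: [-0.6, 0.1, -2.3]
gripper_width: 0.0301
```

Run:
```python
from h import *
s=r.get_state();print(s['tcp_pos'],s['eef_rot'],s['contact_force'],s['moment'],s['joints'])
snap('side','d4',(125,115,265,230),5)
```

```text
[0.53031454 0.19334499 0.22548359] [-1.79989164e+02  1.83105557e-02  7.34285942e+01] [-0.58159709  0.05897328 -2.28253241] [-0.1264068   0.08558526  0.00965804] [ 3.98958176e+01  2.06288849e+01 -2.58930457e+01  1.57224076e-03
 -4.34993186e+01  1.23531634e+02]
```

View pics/d4.png

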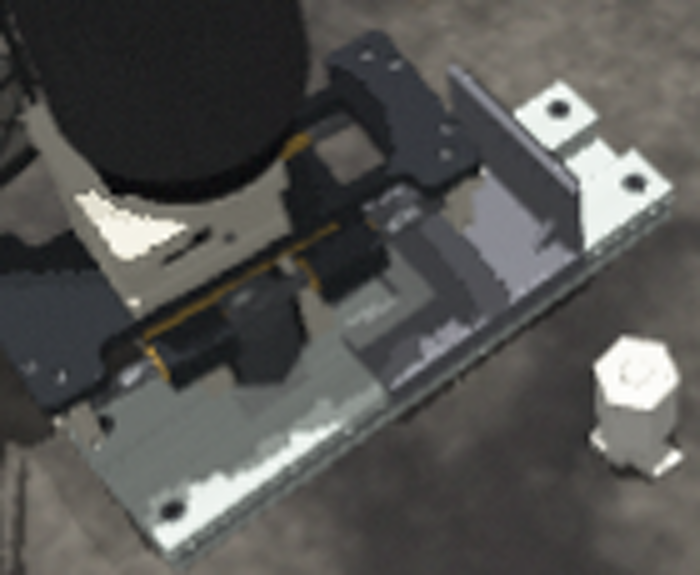

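Emit:
carry_out([
  [[0.0004,0.005,0],[0,0,0],255],
  [[0.0004,0.005,0],[0,0,0],255],
  [[0.0005,0.005,0],[0,0,0],255],
  [[0.0004,0.005,0],[0,0,0],255],
  [[0.0005,0.005,0],[0,0,0],255],
  [[0.0004,0.005,0],[0,0,0],255],
  [[0,0,0],[0,0,0],255],
])

```text
time_s: 11.32
tcp_pos: [0.5609, 0.1871, 0.2256]
eef_rot: [180.0, -0.0, 73.4]
contact_force: [0.6, 0.6, -2.0]
gripper_width: 0.0297
```

Emit:
carry_out([
  [[0.0004,0.005,0],[0,0,0],255],
  [[0.0004,0.005,0],[0,0,0],255],
  [[0.0004,0.005,0],[0,0,0],255],
  [[0.0002,0.002,0],[0,0,0],255],
  [[0.0002,0.002,0],[0,0,0],255],
  [[0,0,0],[0,0,0],255],
])

```text
time_s: 11.82
tcp_pos: [0.5788, 0.1833, 0.2256]
eef_rot: [180.0, 0.0, 73.4]
contact_force: [0.7, -0.5, -1.8]
gripper_width: 0.0302
```

Emit:
carry_out([
  [[0.0002,0.002,0],[0,0,0],255],
  [[0.0002,0.002,0],[0,0,0],255],
  [[0.0001,0.001,0],[0,0,0],255],
  [[0,0,0],[0,0,0],255],
])

```text
time_s: 12.15
tcp_pos: [0.5836, 0.1825, 0.2257]
eef_rot: [180.0, -0.0, 73.4]
contact_force: [-0.2, 0.6, -2.8]
gripper_width: 0.0301
```

Emit:
carry_out([
  [[0.0001,0.001,0],[0,0,0],255],
  [[0,0,0],[0,0,0],255],
])

```text
time_s: 12.32
tcp_pos: [0.5845, 0.1823, 0.2257]
eef_rot: [180.0, -0.0, 73.4]
contact_force: [0.1, -0.1, -2.3]
gripper_width: 0.0299
```

Emit:
carry_out([
  [[0.0001,0.001,0],[0,0,0],255],
  [[0,0,0],[0,0,0],255],
])

```text
time_s: 12.48
tcp_pos: [0.5855, 0.1821, 0.2257]
eef_rot: [180.0, 0.0, 73.4]
contact_force: [0.3, 0.8, -2.7]
gripper_width: 0.03
```

Emit:
carry_out([
  [[0.0001,0.001,0],[0,0,0],255],
  [[0,0,0],[0,0,0],255],
])

```text
time_s: 12.65
tcp_pos: [0.5865, 0.1819, 0.2257]
eef_rot: [180.0, -0.0, 73.4]
contact_force: [0.8, -0.0, -2.1]
gripper_width: 0.03
```

Emit:
carry_out([
  [[0.0001,0.001,0],[0,0,0],255],
  [[0,0,0],[0,0,0],255],
])

```text
time_s: 12.82
tcp_pos: [0.5875, 0.1817, 0.2256]
eef_rot: [-180.0, 0.0, 73.4]
contact_force: [-0.2, 0.3, -2.9]
gripper_width: 0.0298
```

Emit:
carry_out([
  [[0,0.0007,0],[0,0,0],255],
  [[0,0,0],[0,0,0],255],
])

```text
time_s: 12.98
tcp_pos: [0.5878, 0.1816, 0.2256]
eef_rot: [-180.0, 0.0, 73.4]
contact_force: [-3.0, 1.4, -1.7]
gripper_width: 0.0303
```

Emit:
carry_out([
  [[0.0001,0.0007,0],[0,0,0],255],
  [[0,0,0],[0,0,0],255],
])

```text
time_s: 13.15
tcp_pos: [0.5881, 0.1815, 0.2255]
eef_rot: [-179.9, 0.0, 73.4]
contact_force: [-4.5, 1.6, 0.0]
gripper_width: 0.0301
```

Run:
```python
from h import *
s=r.get_state();print(s['tcp_pos'],s['contact_force'],s['moment'])
b=snap('side','d5',(165,120,265,195),8)
```

```text
[0.58808367 0.18149551 0.22547362] [-4.52662725  1.5886378   0.03644868] [0.80032764 2.06495646 0.02504212]
```

View pics/d5.png

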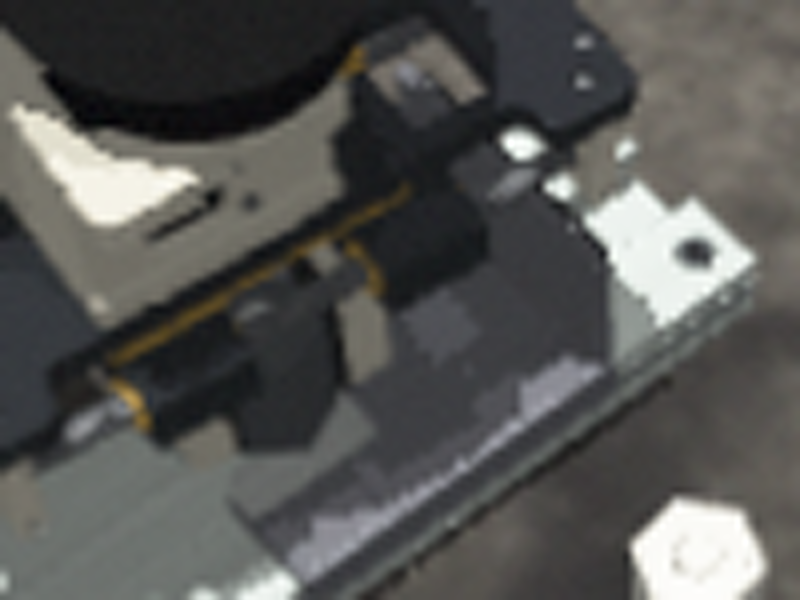

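Emit:
carry_out([
  [[0,-0.0004,0],[0,0,5],255],
  [[0,0,0],[0,0,7],255],
  [[0,0,0],[0,0,7],255],
  [[0,0,0],[0,0,7],255],
  [[0,0,0],[0,0,7],255],
  [[0,0,0],[0,0,7],255],
  [[0,0,0],[0,0,7],255],
  [[0,0,0],[0,0,7],255],
  [[0,0,0],[0,0,7],255],
  [[0,0,0],[0,0,7],255],
  [[0,0,0],[0,0,7],255],
  [[0,0,0],[0,0,0],255],
])

```text
time_s: 14.2
tcp_pos: [0.5878, 0.1819, 0.2253]
eef_rot: [-180.0, 0.1, -2.0]
contact_force: [-3.6, 3.1, -2.8]
gripper_width: 0.0297
```

```bash
cat > st.py <<'E'
from h import *
s=r.get_state();t=s['tcp_pos'];d=t[:2]-np.array([.586225,.180775]);a=np.radians(-11.6)
print('t',round(s['time_s'],2),'tcp',t.round(4),'s,t',(d@[np.cos(a),np.sin(a)]).round(4),(d@[-np.sin(a),np.cos(a)]).round(4),'yaw',s['eef_rot'].round(1),'F',s['contact_force'].round(1),'M',s['moment'].round(3),'j6',s['joints'][5].round(1),'w',round(s['gripper_width'],4))
E
python3 st.py
```

```text
t 14.2 tcp [0.5878 0.1819 0.2253] s,t 0.0013 0.0014 yaw [-1.8e+02  1.0e-01 -2.0e+00] F [-3.6  3.1 -2.8] M [1.327 1.804 0.052] j6 52.7 w 0.0297
```

Emit:
carry_out([
  [[0,0,0],[0,0,4],255],
  [[0,0,0],[0,0,4],255],
  [[0,0,0],[0,0,4],255],
  [[0,0,0],[0,0,4],255],
  [[0,0,0],[0,0,0],255],
])

```text
time_s: 14.62
tcp_pos: [0.5878, 0.1818, 0.2253]
eef_rot: [180.0, 0.1, -17.8]
contact_force: [-3.7, 3.1, -2.6]
gripper_width: 0.0295
```

```bash
python3 st.py
```

```text
t 14.62 tcp [0.5878 0.1818 0.2253] s,t 0.0013 0.0013 yaw [ 1.80e+02  1.00e-01 -1.78e+01] F [-3.7  3.1 -2.6] M [1.181 1.842 0.021] j6 36.9 w 0.0295
```

Emit:
carry_out([
  [[0,-0.0004,0],[0,0,4],255],
  [[0,0,0.0002],[0,0,4],255],
  [[0,0,0.0002],[0,0,4],255],
  [[0,0,0.0002],[0,0,4],255],
  [[0,0,0.0002],[0,0,4],255],
  [[0,0,0],[0,0,0],255],
])

```text
time_s: 15.12
tcp_pos: [0.5878, 0.1817, 0.2244]
eef_rot: [179.9, 0.1, -37.7]
contact_force: [-4.6, 1.1, -3.3]
gripper_width: 0.0299
```

```bash
python3 st.py
```

```text
t 15.12 tcp [0.5878 0.1817 0.2244] s,t 0.0014 0.0012 yaw [ 1.799e+02  1.000e-01 -3.770e+01] F [-4.6  1.1 -3.3] M [0.373 1.847 0.069] j6 17.0 w 0.0299
```

Emit:
carry_out([
  [[0,0,0.0003],[0,0,5],255],
  [[0,0,0.0003],[0,0,5],255],
  [[0,0,0.0003],[0,0,5],255],
  [[0,0,0.0002],[0,0,5],255],
  [[0,0,0],[0,0,0],255],
])

```text
time_s: 15.53
tcp_pos: [0.5879, 0.1817, 0.2233]
eef_rot: [179.9, 0.0, -57.6]
contact_force: [-3.8, 1.9, -3.7]
gripper_width: 0.03
```

```bash
python3 st.py
```

```text
t 15.53 tcp [0.5879 0.1817 0.2233] s,t 0.0015 0.0012 yaw [179.9   0.  -57.6] F [-3.8  1.9 -3.7] M [ 0.394  1.988 -0.036] j6 -2.9 w 0.03
```

Emit:
carry_out([
  [[0,0,0.0003],[0,0,5],255],
  [[0,0,0.0003],[0,0,5],255],
  [[0,0,0.0003],[0,0,5],255],
  [[0,0,0.0002],[0,0,5],255],
  [[0,0,0],[0,0,0],255],
])

```text
time_s: 15.95
tcp_pos: [0.588, 0.1818, 0.2222]
eef_rot: [179.9, -0.0, -77.5]
contact_force: [-3.9, 1.6, -4.0]
gripper_width: 0.0299
```

```bash
python3 st.py
```

```text
t 15.95 tcp [0.588  0.1818 0.2222] s,t 0.0016 0.0013 yaw [179.9  -0.  -77.5] F [-3.9  1.6 -4. ] M [0.371 1.871 0.038] j6 -22.8 w 0.0299
```

```bash
cat >> st.py <<'E'
L=[]
for i in range(8):
    r.capture('side'); q=r.get_state(); L.append(np.r_[q['contact_force'],q['moment']])
L=np.array(L); print('avg F',L[:,:3].mean(0).round(2),'M',L[:,3:].mean(0).round(3),'sd Mz',L[:,5].std().round(3))
E
python3 st.py
```

```text
t 15.95 tcp [0.588  0.1818 0.2222] s,t 0.0016 0.0013 yaw [179.9  -0.  -77.5] F [-3.9  1.6 -4. ] M [0.371 1.871 0.038] j6 -22.8 w 0.0299
avg F [-4.9   1.17 -4.78] M [4.590e-01 2.089e+00 1.000e-03] sd Mz 0.021
```

Emit:
carry_out([
  [[0,0,0.0003],[0,0,5],255],
  [[0,0,0.0003],[0,0,5],255],
  [[0,0,0],[0,0,0],255],
])

```text
time_s: 16.6
tcp_pos: [0.5881, 0.1817, 0.2217]
eef_rot: [179.9, -0.0, -87.6]
contact_force: [-5.6, 0.4, -4.4]
gripper_width: 0.0298
```

```bash
python3 st.py
```

```text
t 16.6 tcp [0.5881 0.1817 0.2217] s,t 0.0016 0.0013 yaw [179.9  -0.  -87.6] F [-5.6  0.4 -4.4] M [4.310e-01 2.019e+00 1.000e-03] j6 -32.9 w 0.0298
avg F [-4.88  1.12 -4.86] M [ 0.454  2.033 -0.003] sd Mz 0.026
```

Emit:
carry_out([
  [[0,0,0.0003],[0,0,5],255],
  [[0,0,0.0003],[0,0,5],255],
  [[0,0,0],[0,0,0],255],
])

```text
time_s: 17.25
tcp_pos: [0.5881, 0.1817, 0.2211]
eef_rot: [179.9, -0.0, -97.6]
contact_force: [-4.5, -0.1, -4.3]
gripper_width: 0.0298
```

```bash
python3 st.py
```

```text
t 17.25 tcp [0.5881 0.1817 0.2211] s,t 0.0017 0.0013 yaw [179.9  -0.  -97.6] F [-4.5 -0.1 -4.3] M [0.385 1.984 0.01 ] j6 -42.9 w 0.0298
avg F [-5.11  0.75 -4.93] M [0.395 2.075 0.005] sd Mz 0.027
```

Emit:
carry_out([
  [[0,0,0.0003],[0,0,5],255],
  [[0,0,0.0003],[0,0,5],255],
  [[0,0,0],[0,0,0],255],
])

```text
time_s: 17.9
tcp_pos: [0.5882, 0.1817, 0.2205]
eef_rot: [180.0, -0.0, -107.7]
contact_force: [-5.1, 1.1, -4.9]
gripper_width: 0.0297
```

```bash
python3 st.py
```

```text
t 17.9 tcp [0.5882 0.1817 0.2205] s,t 0.0017 0.0013 yaw [ 180.    -0.  -107.7] F [-5.1  1.1 -4.9] M [ 0.291  2.009 -0.027] j6 -53.0 w 0.0297
avg F [-5.12  0.43 -4.7 ] M [0.29  2.056 0.013] sd Mz 0.031
```

Emit:
carry_out([
  [[0,0,0.0003],[0,0,5],255],
  [[0,0,0.0003],[0,0,5],255],
  [[0,0,0],[0,0,0],255],
])

```text
time_s: 18.55
tcp_pos: [0.5882, 0.1817, 0.2201]
eef_rot: [180.0, -0.1, -117.7]
contact_force: [-4.9, 0.5, -4.1]
gripper_width: 0.0297
```

```bash
python3 st.py
```

```text
t 18.55 tcp [0.5882 0.1817 0.2201] s,t 0.0018 0.0013 yaw [ 1.800e+02 -1.000e-01 -1.177e+02] F [-4.9  0.5 -4.1] M [0.093 1.979 0.04 ] j6 -63.0 w 0.0297
avg F [-5.2   0.82 -4.25] M [ 0.166  2.019 -0.018] sd Mz 0.022
```

Emit:
carry_out([
  [[0,0,0.0003],[0,0,5],255],
  [[0,0,0.0003],[0,0,5],255],
  [[0,0,0],[0,0,0],255],
])

```text
time_s: 19.2
tcp_pos: [0.5883, 0.1817, 0.22]
eef_rot: [180.0, -0.0, -127.7]
contact_force: [-5.5, -0.6, 0.2]
gripper_width: 0.03
```

```bash
python3 st.py
```

```text
t 19.2 tcp [0.5883 0.1817 0.22  ] s,t 0.0018 0.0013 yaw [ 180.    -0.  -127.7] F [-5.5 -0.6  0.2] M [-0.057  2.532 -0.035] j6 -73.0 w 0.03
avg F [-6.45 -0.19 -0.3 ] M [-0.015  2.491 -0.048] sd Mz 0.027
```

Emit:
carry_out([
  [[0,0,0.0003],[0,0,5],255],
  [[0,0,0.0002],[0,0,5],255],
  [[0,0,0],[0,0,0],255],
])

```text
time_s: 19.85
tcp_pos: [0.5883, 0.1817, 0.2199]
eef_rot: [-180.0, -0.0, -137.7]
contact_force: [-7.7, -0.4, 3.4]
gripper_width: 0.0297
```

```bash
python3 st.py
```

```text
t 19.85 tcp [0.5883 0.1817 0.2199] s,t 0.0019 0.0013 yaw [-180.    -0.  -137.7] F [-7.7 -0.4  3.4] M [-0.221  2.921 -0.049] j6 -83.0 w 0.0297
avg F [-7.6  -0.23  3.26] M [-0.191  2.865 -0.115] sd Mz 0.025
```

```bash
sed -i "s/L.append(np.r_\[q\['contact_force'\],q\['moment'\]\])/L.append(np.r_[q['contact_force'],q['moment'],q['joint_torque'][5]])/; s/L\[:,3:\]/L[:,3:6]/; s/'sd Mz'/'tau6',L[:,6].mean().round(3),'sd Mz'/" st.py; python3 st.py
```

```text
t 20.25 tcp [0.5883 0.1816 0.2199] s,t 0.0019 0.0012 yaw [-180.    -0.  -137.4] F [-7.9 -0.6  3.5] M [-0.223  2.85  -0.145] j6 -82.7 w 0.0297
avg F [-7.37 -0.15  2.96] M [-0.187  2.855 -0.103] tau6 0.105 sd Mz 0.034
```

Emit:
carry_out([
  [[0.0003,0.0004,-0.0002],[0,0,0],255],
  [[0,0,0],[0,0,0],255],
])

```text
time_s: 20.82
tcp_pos: [0.5882, 0.1817, 0.22]
eef_rot: [-180.0, 0.0, -137.4]
contact_force: [-5.4, -2.6, 1.4]
gripper_width: 0.0293
```

```bash
python3 st.py
```

```text
t 20.82 tcp [0.5882 0.1817 0.22  ] s,t 0.0017 0.0013 yaw [-180.     0.  -137.4] F [-5.4 -2.6  1.4] M [-0.819  1.855  0.042] j6 -82.8 w 0.0293
avg F [-5.13 -1.78  1.94] M [-0.835  1.992  0.054] tau6 -0.029 sd Mz 0.024
```

Emit:
carry_out([
  [[0,0,0],[0,0,4],255],
  [[0,0,0],[0,0,4],255],
  [[0,0,0],[0,0,0],255],
])

```text
time_s: 21.47
tcp_pos: [0.5882, 0.1816, 0.2199]
eef_rot: [-180.0, -0.0, -145.7]
contact_force: [-4.9, -2.5, 1.0]
gripper_width: 0.0298
```

```bash
python3 st.py
```

```text
t 21.47 tcp [0.5882 0.1816 0.2199] s,t 0.0017 0.0012 yaw [-180.    -0.  -145.7] F [-4.9 -2.5  1. ] M [-0.941  1.845  0.155] j6 -91.0 w 0.0298
avg F [-4.99 -2.55  1.12] M [-0.928  1.846  0.015] tau6 -0.109 sd Mz 0.021
```

Emit:
carry_out([
  [[0,0,0],[0,0,0],150],
  [[0,0,0],[0,0,0],130],
  [[0,0,0],[0,0,0],130],
  [[0,0,0],[0,0,0],130],
  [[0,0,0],[0,0,0],130],
  [[0,0,0],[0,0,0],130],
])

```text
time_s: 22.37
tcp_pos: [0.5882, 0.1822, 0.2196]
eef_rot: [-180.0, 0.0, -145.5]
contact_force: [-0.5, 0.2, -1.1]
gripper_width: 0.0431
```

```bash
python3 st.py
python3 - <<'E'
from h import *
im=snap('wrist','w6');cv2.imwrite('pics/w6.png',cv2.resize(im[180:330,130:390],None,fx=3,fy=3,interpolation=cv2.INTER_CUBIC))
E
```

```text
t 22.37 tcp [0.5882 0.1822 0.2196] s,t 0.0017 0.0018 yaw [-180.     0.  -145.5] F [-0.5  0.2 -1.1] M [0.035 0.009 0.038] j6 -90.9 w 0.0431
avg F [ 0.05 -0.08  0.07] M [ 0.034  0.032 -0.005] tau6 0.002 sd Mz 0.024
```

View pics/w6.png

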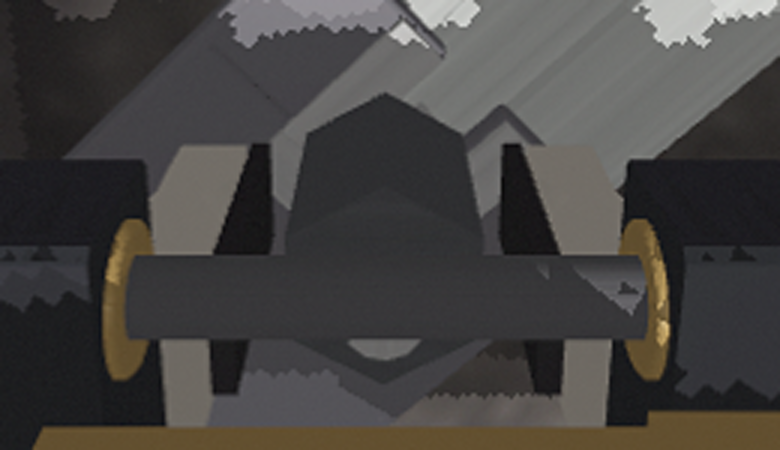

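Emit:
carry_out([
  [[0,0,0],[0,0,0],180],
  [[0,0,0],[0,0,0],220],
  [[0,0,0],[0,0,0],255],
  [[0,0,0],[0,0,0],255],
  [[0,0,0],[0,0,0],255],
  [[0,0,0],[0,0,0],255],
  [[0,0,0],[0,0,0],255],
])

```text
time_s: 23.4
tcp_pos: [0.5881, 0.1818, 0.2194]
eef_rot: [-180.0, 0.0, -145.6]
contact_force: [2.5, -4.1, 0.0]
gripper_width: 0.0297
```

```bash
python3 st.py
```

```text
t 23.4 tcp [0.5881 0.1818 0.2194] s,t 0.0017 0.0014 yaw [-180.     0.  -145.6] F [ 2.5 -4.1  0. ] M [-1.228 -0.942 -0.123] j6 -90.9 w 0.0297
avg F [ 3.46 -3.93 -0.26] M [-1.476 -1.161 -0.101] tau6 0.087 sd Mz 0.025
```

Emit:
carry_out([
  [[0,0,0],[0,0,3],255],
  [[0,0,0],[0,0,3],255],
  [[0,0,0],[0,0,0],255],
])

```text
time_s: 24.05
tcp_pos: [0.588, 0.1818, 0.2193]
eef_rot: [-180.0, -0.0, -151.7]
contact_force: [3.2, -4.5, -0.9]
gripper_width: 0.0301
```

```bash
python3 st.py
```

```text
t 24.05 tcp [0.588  0.1818 0.2193] s,t 0.0016 0.0014 yaw [-180.    -0.  -151.7] F [ 3.2 -4.5 -0.9] M [-1.644 -1.123  0.357] j6 -97.0 w 0.0301
avg F [ 3.19 -4.36 -0.8 ] M [-1.653 -1.172  0.178] tau6 -0.257 sd Mz 0.017
```

Emit:
carry_out([
  [[0,-0.0005,0],[0,0,0],255],
  [[0,0,0],[0,0,0],255],
])

```text
time_s: 24.62
tcp_pos: [0.5881, 0.1817, 0.2193]
eef_rot: [180.0, -0.0, -151.5]
contact_force: [0.9, -1.4, -0.1]
gripper_width: 0.0296
```

```bash
python3 st.py
```

```text
t 24.62 tcp [0.5881 0.1817 0.2193] s,t 0.0017 0.0013 yaw [ 180.    -0.  -151.5] F [ 0.9 -1.4 -0.1] M [-0.812 -0.401  0.212] j6 -96.8 w 0.0296
avg F [ 0.12 -1.36  0.5 ] M [-0.529 -0.169  0.233] tau6 -0.214 sd Mz 0.026
```

Emit:
carry_out([
  [[0,0,0],[0,0,2],255],
  [[0,0,0],[0,0,0],255],
])

```text
time_s: 25.18
tcp_pos: [0.5882, 0.1817, 0.2193]
eef_rot: [-180.0, -0.0, -153.6]
contact_force: [-0.5, -1.9, 0.4]
gripper_width: 0.0298
```

```bash
python3 st.py
```

```text
t 25.18 tcp [0.5882 0.1817 0.2193] s,t 0.0017 0.0013 yaw [-180.    -0.  -153.6] F [-0.5 -1.9  0.4] M [-0.375 -0.001  0.418] j6 -98.9 w 0.0298
avg F [-0.58 -0.66  0.46] M [-0.241  0.113  0.341] tau6 -0.387 sd Mz 0.028
```

Mz is about 0.34–0.38 N·m and the lateral forces are near zero, so the nut is clamped hand-tight. I'm stopping the turn here and releasing.

Emit:
carry_out([
  [[0,0,0],[0,0,0],200],
  [[0,0,0],[0,0,0],130],
  [[0,0,0],[0,0,0],100],
  [[0,0,0],[0,0,0],80],
  [[0,0,0],[0,0,0],80],
  [[0,0,0],[0,0,0],80],
  [[0,0,0],[0,0,0],80],
])

```text
time_s: 26.17
tcp_pos: [0.5883, 0.1816, 0.2194]
eef_rot: [180.0, 0.0, -153.6]
contact_force: [-0.2, 0.2, 0.5]
gripper_width: 0.059
```

```bash
python3 st.py
python3 - <<'E'
from h import *
im=snap('wrist','w7');cv2.imwrite('pics/w7.png',cv2.resize(im[180:330,130:390],None,fx=3,fy=3,interpolation=cv2.INTER_CUBIC))
E
```

```text
t 26.17 tcp [0.5883 0.1816 0.2194] s,t 0.0018 0.0012 yaw [ 180.     0.  -153.6] F [-0.2  0.2  0.5] M [-0.001  0.046  0.032] j6 -98.9 w 0.059
avg F [ 0.58  0.1  -0.18] M [0.022 0.016 0.006] tau6 -0.001 sd Mz 0.027
```

View pics/w7.png

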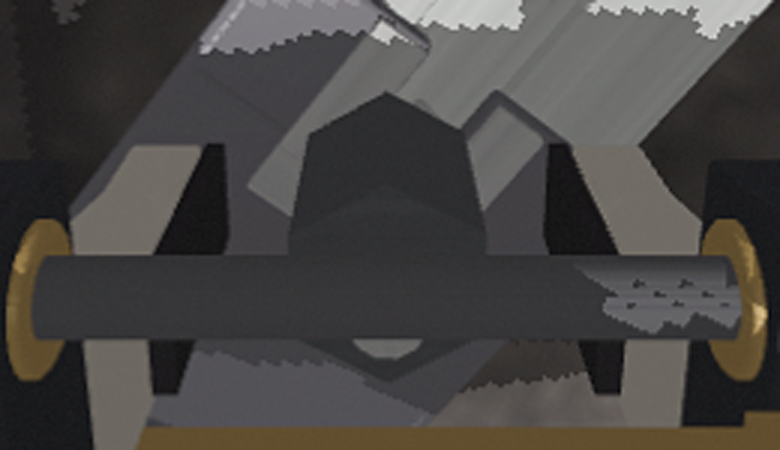

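Emit:
carry_out([
  [[0,0,0],[0,0,0],180],
  [[0,0,0],[0,0,0],220],
  [[0,0,0],[0,0,0],255],
  [[0,0,0],[0,0,0],255],
  [[0,0,0],[0,0,0],255],
  [[0,0,0],[0,0,0],255],
  [[0,0,0],[0,0,0],255],
])

```text
time_s: 27.2
tcp_pos: [0.5882, 0.1816, 0.2194]
eef_rot: [-180.0, -0.0, -153.6]
contact_force: [-0.4, 0.1, 0.1]
gripper_width: 0.0302
```

```bash
python3 st.py
```

```text
t 27.2 tcp [0.5882 0.1816 0.2194] s,t 0.0018 0.0012 yaw [-180.    -0.  -153.6] F [-0.4  0.1  0.1] M [0.146 0.13  0.082] j6 -98.9 w 0.0302
avg F [-0.48  0.82  0.37] M [0.231 0.201 0.07 ] tau6 -0.079 sd Mz 0.035
```

Emit:
carry_out([
  [[0,0,0],[0,0,1.5],255],
  [[0,0,0],[0,0,0],255],
])

```text
time_s: 27.77
tcp_pos: [0.5882, 0.1816, 0.2193]
eef_rot: [-180.0, -0.0, -155.1]
contact_force: [-0.7, 0.8, -0.4]
gripper_width: 0.0297
```

```bash
python3 st.py
```

```text
t 27.77 tcp [0.5882 0.1816 0.2193] s,t 0.0018 0.0013 yaw [-180.    -0.  -155.1] F [-0.7  0.8 -0.4] M [0.211 0.186 0.398] j6 -100.4 w 0.0297
avg F [-0.73  0.85  0.12] M [0.258 0.207 0.382] tau6 -0.414 sd Mz 0.023
```

Emit:
carry_out([
  [[0,0,0],[0,0,0],200],
  [[0,0,0],[0,0,0],130],
  [[0,0,0],[0,0,0],60],
  [[0,0,0],[0,0,0],20],
  [[0,0,0],[0,0,0],0],
  [[0,0,0],[0,0,0],0],
  [[0,0,0],[0,0,0],0],
  [[0,0,0],[0,0,0],0],
])

```text
time_s: 28.83
tcp_pos: [0.5883, 0.1815, 0.2194]
eef_rot: [-180.0, 0.0, -155.1]
contact_force: [-0.1, 1.0, 0.5]
gripper_width: 0.0706
```

Emit:
carry_out([
  [[0,0,-0.01],[0,0,0],0],
  [[0,0,-0.02],[0,0,0],0],
  [[0,0,-0.03],[0,0,0],0],
  [[0,0,-0.03],[0,0,0],0],
  [[0,0,-0.03],[0,0,0],0],
  [[0,0,-0.03],[0,0,0],0],
  [[0,0,0],[0,0,0],0],
  [[0,0,0],[0,0,0],0],
])

```text
time_s: 29.5
tcp_pos: [0.5885, 0.1816, 0.3725]
eef_rot: [180.0, 0.3, -155.1]
contact_force: [-0.3, 0.8, -0.6]
gripper_width: 0.0878
```

```bash
python3 st.py
python3 - <<'E'
from h import *
snap('wrist','w8')
p=proj('w8',[(.588,.1817,.076)])[0].astype(int);print(p)
save('w8',(p[0]-100,max(p[1]-80,0),p[0]+100,p[1]+70),4,'w8c')
print('off',p[0]-100,max(p[1]-80,0))
E
```

```text
t 29.5 tcp [0.5885 0.1816 0.3725] s,t 0.002 0.0013 yaw [ 180.     0.3 -155.1] F [-0.3  0.8 -0.6] M [-0.009  0.058  0.043] j6 -100.4 w 0.0878
avg F [-0.11  0.09 -0.22] M [ 0.007 -0.008 -0.016] tau6 0.0 sd Mz 0.028
[258 189]
off 158 109
```

Run:
```python
from h import *
im=np.load('pics/w8.npz')['im'];g=cv2.cvtColor(im,cv2.COLOR_RGB2GRAY)
sub=g[150:235,215:305]; 
n,l,st,c=cv2.connectedComponentsWithStats((sub>130).astype(np.uint8))
for i in range(1,n):
    if 30<st[i,4]<800: q=c[i]+[215,150]; P=at('w8',q,.086); d=P[:2]-[.586225,.180775]; a=np.radians(-11.6); print(st[i],q,P,'s,t',d@[np.cos(a),np.sin(a)],d@[-np.sin(a),np.cos(a)])
d=np.abs(np.load('pics/d0.npz')['im'].astype(int)-r.capture('side').astype(int)).max(2)
for nm,(x,y) in dict(green=(294,101),cup=(323,145),tape=(323,195),clear=(372,195),shears=(222,290),red=(307,239),upright=(228,147),railend=(255,152)).items(): print(nm,(d[y-6:y+6,x-6:x+6]>40).mean())
```

```text
[ 67   0  23  16 240] [293.21666667 156.98333333] [0.5466 0.1952 0.086 ] s,t -0.041716218277904574 0.006162660350061704
green 0.0
cup 0.0
tape 0.0
clear 0.0
shears 0.0
red 0.0
upright 0.19444444444444445
railend 0.0
```

Run:
```python
from h import *
im=np.load('pics/w8.npz')['im'];g=cv2.cvtColor(im,cv2.COLOR_RGB2GRAY)
print(g[176:206:2,240:278:2])
sub=g[170:210,238:280]
for t in(85,100,115):
    n,l,st,c=cv2.connectedComponentsWithStats((sub>t).astype(np.uint8))
    for i in range(1,n):
        if 20<st[i,4]<300: q=c[i]+[238,170]; P=at('w8',q,.086); print(t,st[i],q,P)
```

```text
[[111 107  48  52  55  54  55  54  56  56  53  55  55  56  54  54  50  66
  115]
 [109  91  54  52  50  54  55  53  54  55  56  55  52  55  55  54  53  65
  116]
 [110  90  54  54  55  55  55  54  54  56  56  56  55  55  55  54  55  61
  118]
 [111 104  51  53  54  52  53  62  78  78  94  75  51  53  51  53  53  61
  119]
 [110 104  51  53  53  52  55  74  91 121 118  67  62  53  54  54  52  59
   98]
 [ 71  97  55  52  53  55  55 115 115 112 112 114  82  54  54  54  54  54
   72]
 [ 73  69  52  54  53  51  77 111 112 110 113 111 109  51  53  54  54  55
   73]
 [ 72  70  53  54  54  54  77 111 112 109 114 111 110  51  54  53  53  55
   72]
 [ 72  68  51  52  54  54  59 114 111 110 111 111 106  51  53  54  54  56
   72]
 [ 70  70  54  52  52  54  53  89 112 113 112 110  49  55  54  54  54  54
   70]
 [ 71  71  53  54  52  53  51  51  52  65  61  51  52  53  53  52  52  65
   70]
 [ 72  71  72  67  53  52  55  56  55  54  56  57  55  55  54  64  73  73
   71]
 [ 72  72  72  73  73  66  53  54  54  55  53  54  54  57  74  72  72  73
   72]
 [ 72  71  72  72  71  70  73  66  53  53  51  55  65  73  72  71  72  70
   71]
 [ 71  71  73  71  72  72  73  72  72  61  65  73  73  71  73  73  72  72
   72]]
85 [ 0  0  6 17 80] [240.3375 177.2625] [0.5825 0.1611 0.086 ]
85 [36  0  6 16 73] [276.61643836 176.12328767] [0.568  0.1897 0.086 ]
85 [ 15  14  13  12 128] [258.6953125 189.5390625] [0.5859 0.1806 0.086 ]
100 [ 0  0  6 16 69] [240.2173913  177.07246377] [0.5823 0.1609 0.086 ]
100 [36  0  6 14 63] [276.85714286 175.36507937] [0.5673 0.1896 0.086 ]
100 [ 15  14  12  12 118] [258.58474576 189.61016949] [0.586  0.1805 0.086 ]
```

```bash
python3 -c "
from plant import r
print(r.close_job())"
```

```text
the job is handed in; nothing more can be done
None
```

The bottle stop is clamped to the rail with the T-bolt, and I handed the job in at about 30 s; no verdict is reported.

**What I did:**
- I gripped the dark nut on its flats, carried the bolt over the rail and lowered its head lengthwise into the slot without contact force.
- I slid the bolt into the fork until it met about 5 N of resistance, below the stop's 12 N of friction. Turning held at most about 8 N against it.
- I turned it clockwise about 95° until the head met the channel walls, then ran the nut down.
- I let go once to relieve side load, regripped, tightened, then released and lifted clear.

**Last checks:**
- **Clamping:** When I regripped and turned 1.5° more, the moment rose to about 0.38–0.41 N·m without levelling off, so the nut is clamped. I stopped and released there.
- **Bolt position:** The end of the bolt showed over the fork seat, within about 2 mm.
- **Bystanders:** The side camera showed no change at the five bystanders or the red look-alike. I did not check the white one.

**What disagreed or was not confirmed:**
- **Clamping force:** The moment was above the hand-tight range, even allowing for thread friction. It suggests about 40–60 N, while the small turn after contact suggests 20–30 N. The force was not measured directly, so I cannot be sure it stayed under 60 N.
- **Free-run moment:** It read near zero, partly masked by side load.
- **Stop position:** About 19% of pixels changed at the upright. I took this to be the arm's shadow, but did not confirm it, because the picture limit blocked a final view.

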